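# Lock the centrifuge rotor with its retaining ring

### The job

Fit the retaining ring that locks the rotor of the small bench centrifuge: with the red-handled ring pliers, spread the ring, lift it off its stand, bring it down over the spindle onto the rotor's boss and let it close in the groove, so that it sits level and fully closed. Keep the fingers off the ring itself, leave the glassware and other things around alone, and finally lay the pliers back flat on their black rest and let go.

Things in the scene. Friction and masses are not known exactly. Their poses are not given: they have to be found in the camera images.
- centrifuge: Bench centrifuge without lid, fixed: white casing 170 x 170 x 50 mm, blue rotor disc 120 mm across and 16 mm thick on top, grey boss 34 mm across and 8 mm high, upright steel spindle. Origin at the centre of the underside on the bench, under the spindle's axis; z up. The ring may face any way round on it.
- spindle_seat (a point): Point on the spindle's axis at the boss's top face, 74 mm above the bench: the seated ring's underside lies here. The dark groove (24 mm diameter) runs 7 mm up from here; above it the bright 28 mm spindle for 9 mm, then a cone to 19 mm over the last 5 mm (top 21 mm above this point).
- ring_stand: Fixed stand: grey foot 85 x 85 x 8 mm, white pillar 33 mm across up to 40 mm above the bench, on which the ring lies, with a 21 mm stub 3 mm high inside the ring. Origin at the centre of the foot's underside; x points from the ring's gap to its back (within 0.05 rad).
- ring: Brass-coloured open retaining ring, 4 mm thick, about 32 g, greased (friction about 0.2). Origin at the closed ring's centre, at its underside; z up; x points from the gap to the back. Closed: inside radius 12.2, outside 18.2 mm, open over 110 degrees at the gap (-x), two lugs reaching 35 mm to -x. Sprung closed; the halves pivot at the back (x = 15 mm), to which this frame is fixed.
- ring_open (a joint): Opening of each half of the ring, rad: 0 closed (also in the groove), about 0.23 with the pliers fully squeezed. It then clears the 28 mm spindle by just over 1 mm at either side, provided the ring's origin stands 2 to 4 mm beyond the spindle's axis, away from the pliers (the back does not spread). In the groove, drawn back towards the pliers, its back touches the groove and it is centred.
- pliers: Ring pliers, red handles, steel levers 10 mm high, about 150 g, 182 mm long. Origin at the pivot, at the levers' underside; x to the tips, y left, z up. Squeezing the handles spreads the tips; springs reopen them (at each handle 11 N to start, 18 N fully squeezed with the ring on). Held 3 mm narrower than open, the handles press outward enough for the pliers to be carried.
- pliers_grip (a point): Midway between the handles, 67 mm behind the pivot, 5 mm above the levers' underside, at mid-height of the handles (16 mm high, reaching from 40 to 115 mm behind the pivot; the rest leaves 35 to 100 mm free). They measure about 61 mm over their outsides here when open, 24 mm when squeezed to the stop. Grip across y.
- pliers_tips (a point): Midway between the two pins, 65 mm ahead of the pivot, 24 mm below the levers' underside, at the pins' mid-height. Each pin: 5 mm thick, 4.8 mm high, between an upper flange and a lower lip that goes 2.3 mm under the lug; lip undersides 5.4 mm below this point. Closed, the lips span 16 mm across y, the flanges 22 mm. This point belongs at ring_gap, headings equal.
- squeeze (a joint): Turn of each lever, rad: 0 with handles open and tips together, 0.275 at the stop with handles squeezed and each pin 21 mm from the middle. In closing, the pins also move 3 mm forward (+x): before letting go on the spindle, draw the pliers back about 6 mm so that the ring's back comes up to the groove and the pins keep clear of its shoulders.
- pliers_rest: Fixed rest: black block 55 (x) x 75 (y) mm, flat top 48 mm above the bench, and 98 mm behind it (-x) a black bar 12 x 85 mm, top 45 mm, under the handles' ends; grey foot 150 x 85 mm. Origin on the bench under the block's centre. The pliers start on it, levers flat on the block, pivot 7.5 mm ahead (+x) of the origin, tips along +x and overhanging.
- bottle: Amber bottle, 64 mm across, 150 mm high, bystander. Origin at the base.
- beaker: Glass beaker, 70 mm across, 90 mm high, bystander. Origin at the base.
- jar: Small white jar with a red cap, 44 mm across, 50 mm high, bystander. Origin at the base.
- tube_rack: White tube rack, 130 x 60 mm, tubes up to 113 mm high, bystander. Origin at the centre of its underside.
- ring_gap (a point): Point on the ring where the pliers' pins belong: midway between the lugs, 24 mm to -x of the ring's origin, at mid-thickness; axes as the ring's. The lugs' inner faces are 29 mm apart here when closed, converging to their ends (0.27 rad each); a shoulder 20.5 mm from the ring's origin stops the pins. The pins come in from above and push the lugs apart (2 to 4 N each); pin lips then carry the ring.
Mind the look-alikes: they are no part of the job. What is shaped like the pliers but green is not meant.

How it is judged (in metres and radians):
On the way, in this order (a step that is already met when the one before it is completed fails the run):
1. the ring is lifted clear of its stand, spread on the pliers (value of joint ring_open above 0.12 rad and contact force between pliers and ring above 0.5 N and z of ring in the frame of ring_stand above 0.055 m), for 0.2 s.
2. the ring has closed in the spindle's groove (value of joint ring_open below 0.06 rad and distance between ring and spindle_seat below 0.004 m and angle between ring's own z axis and vertical below 0.12 rad), for 0.2 s.
At the end, for the whole second after the job is handed in: The ring is closed in the groove (opening under 0.06 rad), within 4 mm of the seat point and level within 0.12 rad; the pliers lie still and flat (within 0.12 rad) on top of their rest, at any place on it (all of step 2 and linear speed of each of ring, pliers below 0.02 m/s and contact force between pliers and pliers_rest above 0.5 N and z of pliers in the frame of pliers_rest above 0.044 m and angle between pliers's own z axis and vertical below 0.12 rad); the robot touches nothing.
It fails at once if the fingers press on the ring (contact force between the fingers and ring above 1 N).
It fails at once if a bystander is pushed more than 20 mm or toppled (distance of any of bottle, beaker, jar, tube_rack from where it was at the start of the episode above 0.02 m or angle between any of bottle, beaker, jar, tube_rack's own z axis and vertical above 0.5 rad).
It also fails if it takes over 59 s, if anything falls off the work surface, if the arm or the gripper's body presses on something with over 40 N, if the wrist force passes 120 N, or if a joint passes its speed limit or range.

### The arm

A 6-joint arm with a two-finger parallel gripper is mounted at the origin on the work surface. World frame = base frame: x ahead of the robot, y to its left, z up, the work surface at z = 0. Lengths are in mm, angles in rad, forces in N, time in s.
With the tool pointing down it reaches from about 275 to 750 mm from the base axis. Payload 10.2 kg.
Tool frame: the origin (TCP) lies on the centre line of the jaws, within the pads' length; the fingertips stand 17 mm ahead of it and the grasp point (between the pads) lies 2 mm behind it; z points along the fingers, y is the line along which they close (so a half turn about z gives the same grasp; the last joint's range is limited). The gripper opens to 85 mm and grips with 20 to 120 N. Pads are 22 mm wide; open, the fingers measure 114 mm over their backs; the gripper's body (76 mm by 85 mm) begins 54 mm behind the grasp point. The pads swing forward as they close: fully open they stand 13 mm farther back than shut.
Start: joints at [-1.433, 0.313, 1.498, -0, 1.331, -0.223], TCP at [185.325, -491.209, 248.294] pointing down, gripper open.
Joint ranges: [-2.94, 2.94], [-0.97, 2.17], [0.19, 2.56], [-1.23, 4.37], [0.02, 3.11], [-2.88, 2.88]. Speed limits (rad/s): [2.39, 2.39, 3.01, 3.14, 3.14, 3.14].

### API

Orientations are given as a unit quaternion [w, x, y, z].
In Python, from rig import ctrl gives the robot as it stands. The module is installed in compiled form; this text tells all that it offers.
- The arm moves only by the shell command python3 -m jog 'ROWS' [FORCE]. ROWS is JSON, a list of rows, each an object with "delta_pos": the shift along the world's x, y, z in mm, a list of three; "angular": the turn, a rotation vector about the world's x, y, z in rad, a list of three; "fingers": the opening, from 0 (shut) to 1 (fully open). In form: [{"delta_pos": [tx, ty, tz], "angular": [rx, ry, rz], "fingers": fingers}, ...]. A call has 1 to 10 rows; each row is the pose to reach, as a shift and turn from the pose commanded when the call began; what a row does not reach only later rows make up. A row lasts 1/8 s, in which the tool goes at most 62.5 mm and 10.7 degrees, less where a joint would pass 70% of its speed; a pose out of reach is approached as far as the arm can. A call with a gripper value outside its range is refused whole. The fingers move at their own pace and stop on an object; FORCE is the grip in N (left out, the last holds). Time passes only in rows, so rows that repeat a pose let the fingers close. It gives the time, the measured TCP pose, the force, the opening and the grip force at its end, in the units of the state.
- ctrl.sense(): the state, without advancing time (a new reading comes with each control period).
- ctrl.capture(name): name is "scene" or "top" or "wrist"; returns a dict with "pixels" (400x640x3 uint8, blue, green, red), "fx", "fy", "cx", "cy" (pixels), "R" (3x3) and "t" (3): a world point X has camera coordinates R X + t. Camera axes: x right, y down, z forward; pixel columns grow to the right and rows downward; lengths in mm; the calibration is good to about 2 mm. A picture is of the moment at which its call begins. There is no depth.
- ctrl.finish_job(): hands the job in; it is judged then, once.
The state is a dict: "time_s": time; "joints": joint angles; "dq": joint speeds; "tau": joint torques, N m; "eef_pos": TCP position; "ee_rot": TCP orientation; "force": force on the tool from outside, world axes, zero at the start; "wrist_torque": the same for the moment, N m; "grip_width": opening from 0.0 (shut) to 1.0 (fully open); "grip_force": force on a finger pad.
Only numpy, scipy, OpenCV 4.12 (cv2) and the standard library are available. Lean on these libraries where they do the work, as an engineer would, in place of code of your own. Each camera call takes 0.05 s, during which the arm holds its last target. There are 200 camera calls.

## Working session

There is one attempt and no reset: what is moved stays moved. The work goes in short steps, Python scripts to look and compute and a shell command to move; the robot and the scene stay as the last step left them, time stands still between calls to the robot, and variables do not carry over. Pictures are saved under pics/ and viewed, at most 12 in all, crops included, and the job is handed in when it is done.

```bash
mkdir -p pics; cat > h.py <<'E'
import numpy as np, cv2
from rig import ctrl
def cap(n):
    c=ctrl.capture(n); return c
def ray(c,u,v,z):
    R=np.array(c['R']);t=np.array(c['t'])
    d=R.T@np.array([(u-c['cx'])/c['fx'],(v-c['cy'])/c['fy'],1]); o=-R.T@t
    return o+d*(z-o[2])/d[2]
def proj(c,X):
    p=np.array(c['R'])@np.array(X)+np.array(c['t']); return [c['cx']+c['fx']*p[0]/p[2],c['cy']+c['fy']*p[1]/p[2]]
def crop(c,name,x0,y0,x1,y1,k):
    cv2.imwrite('pics/'+name,cv2.resize(c['pixels'][y0:y1,x0:x1],None,fx=k,fy=k,interpolation=cv2.INTER_CUBIC))
E
python3 - <<'E'
from h import *
import pickle
a=cap('top');b=cap('scene')
pickle.dump((a,b),open('c0.pkl','wb'))
cv2.imwrite('pics/top0.png',a['pixels']);cv2.imwrite('pics/scene0.png',b['pixels'])
for c in(a,b): print(-np.array(c['R']).T@np.array(c['t']),c['fx'])
s=ctrl.sense();print(s['eef_pos'],s['ee_rot'],s['grip_width'],s['time_s'])
E
```

```text
[ 436.06744558   95.22032058 1675.30123265] 439.5117047514549
[1592.60777544  -68.06179386  712.63942121] 372.17230703836435
[ 185.30527585 -490.99237601  247.80908242] [-5.56045988e-04  9.83774804e-01  1.79406867e-01  2.97507723e-05] 0.999383820840129 0.1
```

View pics/top0.png

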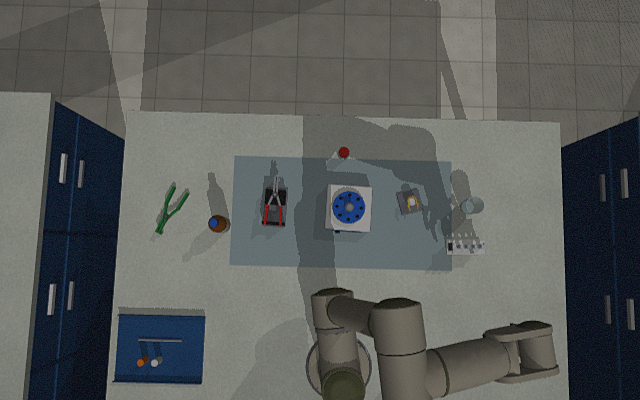

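View pics/scene0.png

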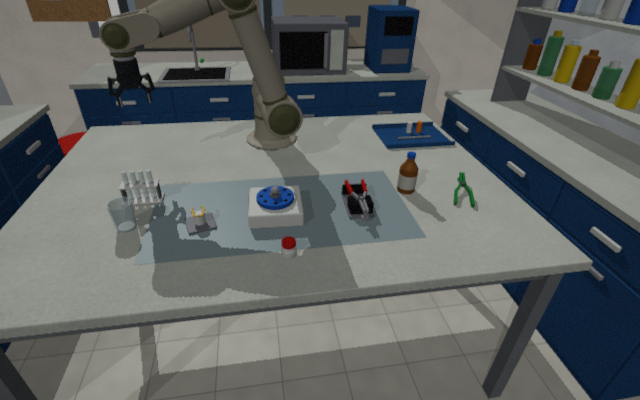

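Candidates for the pliers are the red-handled tool on the black rest at top (275,200) / scene (357,198) and the green look-alike at top (170,210) / scene (465,190). I choose the red one. The centrifuge is at top (349,207) and the stand with the brass ring at (410,201). Next is a close crop.

```bash
python3 - <<'E'
from h import *
import pickle
a,b=pickle.load(open('c0.pkl','rb'))
crop(a,'crop0.png',245,170,435,240,4.2)
for n,u,v,z in [('boss',349,207,74),('plpivot',275,195,55),('ring',411,201,42)]: print(n,ray(a,u,v,z))
E
```

```text
boss [581.88773271 -25.37728543  74.        ]
plpivot [620.76309885 248.56366632  55.        ]
ring [ 613.68733099 -259.25375358   42.        ]
```

View pics/crop0.png

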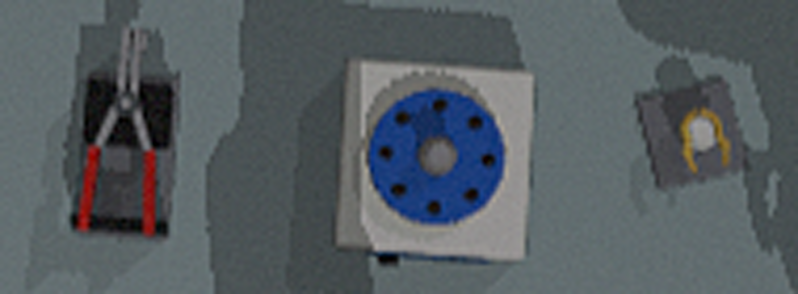

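The red pliers' pivot is at crop (125,103), tips along +x. The brass ring is at crop (700,132) with its gap towards the robot, and the spindle at (437,155). I move towards the ring, then look with the wrist camera.

```bash
python3 -m jog '[{"delta_pos":[295,211,60],"angular":[0,0,-0.15],"fingers":1},{"delta_pos":[295,211,60],"angular":[0,0,-0.15],"fingers":1},{"delta_pos":[295,211,60],"angular":[0,0,-0.15],"fingers":1},{"delta_pos":[295,211,60],"angular":[0,0,-0.15],"fingers":1},{"delta_pos":[295,211,60],"angular":[0,0,-0.15],"fingers":1},{"delta_pos":[295,211,60],"angular":[0,0,-0.15],"fingers":1},{"delta_pos":[295,211,60],"angular":[0,0,-0.15],"fingers":1},{"delta_pos":[295,211,60],"angular":[0,0,-0.15],"fingers":1},{"delta_pos":[295,211,60],"angular":[0,0,-0.15],"fingers":1},{"delta_pos":[295,211,60],"angular":[0,0,-0.15],"fingers":1}]'
python3 - <<'E'
from h import *
import pickle
c=cap('wrist');pickle.dump(c,open('c1.pkl','wb'));cv2.imwrite('pics/w1.png',c['pixels'])
print(-np.array(c['R']).T@np.array(c['t']),c['fx'],c['R'])
E
```

```text
time_s: 1.35
eef_pos: [479.7, -280.9, 308.3]
ee_rot: [-0.0, 0.995, 0.104, -0.0]
force: [0.5, -1.2, 0.0]
grip_width: 1.001
grip_force: 0.0
[ 549.3749129  -266.80706939  433.2018298 ] 325.2962908255931 [[ 2.08042902e-01 -9.78119693e-01  1.30265108e-04]
 [-9.37955986e-01 -1.99462436e-01  2.83642918e-01]
 [-2.77410741e-01 -5.91320787e-02 -9.58929965e-01]]
```

View pics/w1.png

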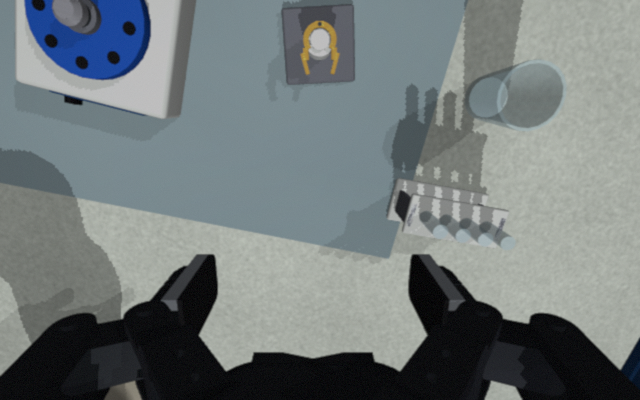

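The picture shows the ring at (320,42), gap towards the robot, on its foot with corners (283,9),(353,3),(355,80),(287,84). The spindle top is at (70,10) and the rack at (455,215). Next is a view covering both ring and spindle, then one of the pliers.

```bash
python3 -m jog '[{"delta_pos":[-60,140,-60],"angular":[0,0,-0.21],"fingers":1},{"delta_pos":[-60,140,-60],"angular":[0,0,-0.21],"fingers":1},{"delta_pos":[-60,140,-60],"angular":[0,0,-0.21],"fingers":1},{"delta_pos":[-60,140,-60],"angular":[0,0,-0.21],"fingers":1},{"delta_pos":[-60,140,-60],"angular":[0,0,-0.21],"fingers":1}]'
python3 - <<'E'
from h import *
import pickle
c=cap('wrist');pickle.dump(c,open('c2.pkl','wb'))
E
python3 -m jog '[{"delta_pos":[30,385,60],"angular":[0,0,0],"fingers":1},{"delta_pos":[30,385,60],"angular":[0,0,0],"fingers":1},{"delta_pos":[30,385,60],"angular":[0,0,0],"fingers":1},{"delta_pos":[30,385,60],"angular":[0,0,0],"fingers":1},{"delta_pos":[30,385,60],"angular":[0,0,0],"fingers":1},{"delta_pos":[30,385,60],"angular":[0,0,0],"fingers":1},{"delta_pos":[30,385,0],"angular":[0,0,0],"fingers":1},{"delta_pos":[30,385,-20],"angular":[0,0,0],"fingers":1},{"delta_pos":[30,385,-20],"angular":[0,0,0],"fingers":1},{"delta_pos":[30,385,-20],"angular":[0,0,0],"fingers":1}]'
python3 - <<'E'
from h import *
import pickle
a=pickle.load(open('c2.pkl','rb'))
c=cap('wrist');pickle.dump(c,open('c3.pkl','wb'))
P=lambda X:np.round(proj(a,X)).astype(int)
def sub(c,u,v,w,h,k):
    u=max(0,min(640-w,u));v=max(0,min(400-h,v))
    print(u,v); return cv2.resize(c['pixels'][v:v+h,u:u+w],None,fx=k,fy=k,interpolation=cv2.INTER_CUBIC)
u,v=P([613,-259,42]);u2,v2=P([582,-25,90]);
q=np.round(proj(c,[600,248,50])).astype(int);print(u,v,u2,v2,q)
L=np.vstack([sub(a,u-50,v-40,100,75,4),sub(a,u2-50,v2-40,100,75,4)])
r=sub(c,q[0]-66,q[1]-100,133,200,3)
cv2.imwrite('pics/m2.png',np.hstack([L,r[:600,:399]]))
E
```

```text
time_s: 2.02
eef_pos: [420.7, -141.1, 248.9]
ee_rot: [0.0, 1.0, 0.0, 0.001]
force: [-0.5, -0.1, 0.4]
grip_width: 0.997
grip_force: 0.0
time_s: 3.32
eef_pos: [451.4, 244.5, 229.6]
ee_rot: [-0.0, 1.0, -0.0, 0.001]
force: [0.5, 0.2, 0.3]
grip_width: 1.0
grip_force: 0.0
446 -41 158 -20 [307   7]
396 0
108 0
241 0
```

View pics/m2.png

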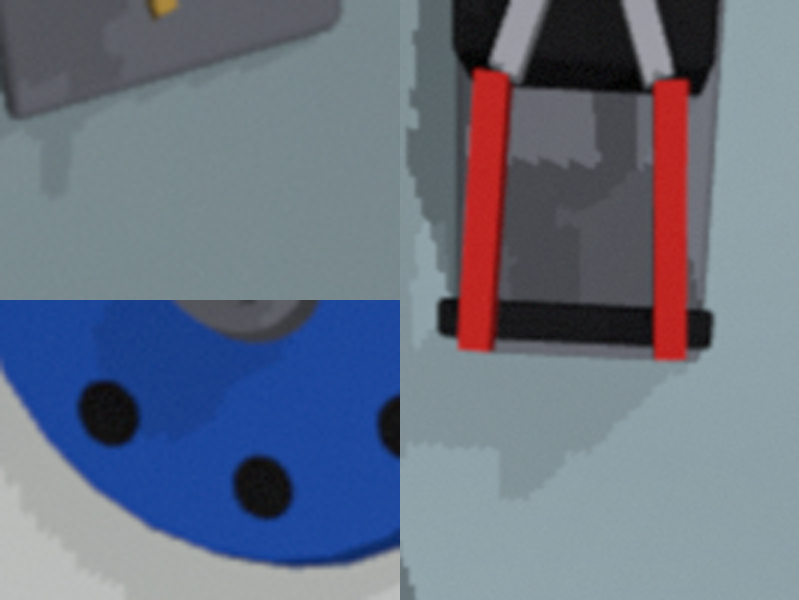

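The pliers' handles are visible (right panel), but ring and spindle lie at the top edge of that view. The wrist camera looks backward-down, so I must stand over each thing.

```bash
python3 -m jog '[{"delta_pos":[115,0,-30],"angular":[0,0,0],"fingers":1},{"delta_pos":[115,0,-30],"angular":[0,0,0],"fingers":1},{"delta_pos":[115,0,-30],"angular":[0,0,0],"fingers":1},{"delta_pos":[115,0,-30],"angular":[0,0,0],"fingers":1}]'
python3 -c "
from h import *
import pickle
pickle.dump(cap('wrist'),open('c4.pkl','wb'))"
python3 -m jog '[{"delta_pos":[0,-275,40],"angular":[0,0,0],"fingers":1},{"delta_pos":[0,-275,40],"angular":[0,0,0],"fingers":1},{"delta_pos":[0,-275,40],"angular":[0,0,0],"fingers":1},{"delta_pos":[0,-275,40],"angular":[0,0,0],"fingers":1},{"delta_pos":[0,-275,40],"angular":[0,0,0],"fingers":1},{"delta_pos":[0,-275,40],"angular":[0,0,0],"fingers":1},{"delta_pos":[0,-275,40],"angular":[0,0,0],"fingers":1}]'
python3 -c "
from h import *
import pickle
pickle.dump(cap('wrist'),open('c5.pkl','wb'))"
python3 -m jog '[{"delta_pos":[20,-230,-20],"angular":[0,0,0],"fingers":1},{"delta_pos":[20,-230,-20],"angular":[0,0,0],"fingers":1},{"delta_pos":[20,-230,-20],"angular":[0,0,0],"fingers":1},{"delta_pos":[20,-230,-20],"angular":[0,0,0],"fingers":1},{"delta_pos":[20,-230,-20],"angular":[0,0,0],"fingers":1},{"delta_pos":[20,-230,-20],"angular":[0,0,0],"fingers":1}]'
python3 - <<'E'
from h import *
import pickle
a=pickle.load(open('c4.pkl','rb'));b=pickle.load(open('c5.pkl','rb'));c=cap('wrist')
pickle.dump(c,open('c6.pkl','wb'))
def sub(c,X,w,h,k):
    u,v=np.round(proj(c,X)).astype(int); u=max(0,min(640-w,u-w//2));v=max(0,min(400-h,v-h//2))
    print(u,v); return cv2.resize(c['pixels'][v:v+h,u:u+w],None,fx=k,fy=k,interpolation=cv2.INTER_CUBIC)
L=np.vstack([sub(c,[600,-259,42],100,75,4),sub(b,[582,-25,90],100,75,4)])
r=sub(a,[585,248,50],160,240,2.5)
cv2.imwrite('pics/m3.png',np.hstack([L,r]))
E
```

```text
time_s: 3.88
eef_pos: [565.4, 244.7, 199.3]
ee_rot: [-0.0, 1.0, 0.0, 0.001]
force: [-0.0, -0.1, -0.1]
grip_width: 0.998
grip_force: 0.0
time_s: 4.8
eef_pos: [565.0, -29.1, 239.0]
ee_rot: [-0.0, 1.0, 0.001, 0.001]
force: [-0.3, -0.3, -0.1]
grip_width: 1.002
grip_force: 0.0
time_s: 5.6
eef_pos: [585.7, -258.7, 218.3]
ee_rot: [-0.0, 1.0, 0.001, -0.0]
force: [-0.5, 0.5, -0.3]
grip_width: 1.0
grip_force: 0.0
262 130
257 133
228 47
```

View pics/m3.png

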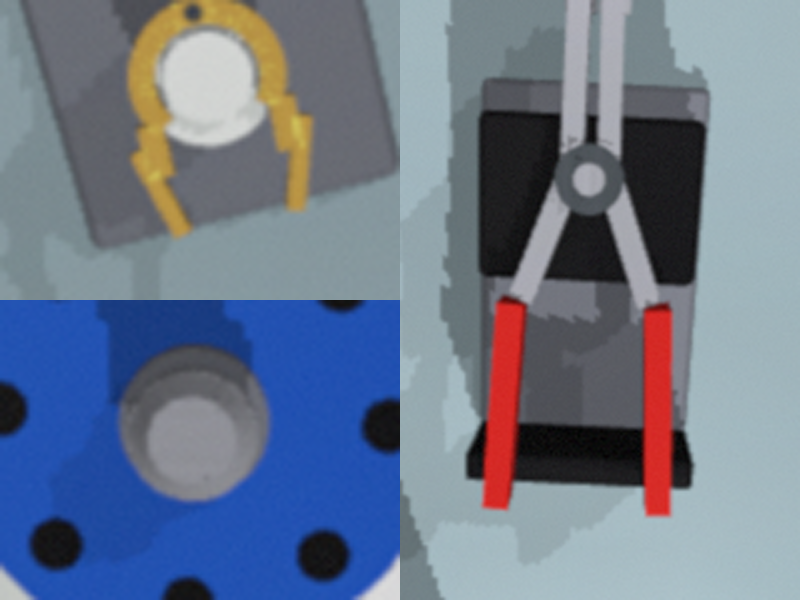

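The ring picture shows the pivot dot at (193,12), lug ends at (180,232) and (297,205). The spindle top disc is centred at (192,441), the boss at (194,422). The pliers' pivot is at (589,180), handle ends at (496,508) and (658,515), handle fronts at (511,302) and (658,308).

```bash
python3 - <<'E'
from h import *
import pickle
a,b,c=[pickle.load(open(f'c{i}.pkl','rb')) for i in (4,5,6)]
r=lambda x,y,z:ray(c,262+x/4,130+y/4,z)
s=lambda x,y,z:ray(b,257+x/4,133+(y-300)/4,z)
p=lambda x,y,z:ray(a,228+(x-400)/2.5,47+y/2.5,z)
np.set_printoptions(precision=2,suppress=True)
h=lambda d:np.arctan2(d[1],d[0])
piv=r(193,12,44);l1=r(180,232,44);l2=r(297,205,44);m=(l1+l2)/2
d=piv-m;print('ring head',h(d),'len',np.hypot(*d[:2]),'lug dist',np.linalg.norm(l1-l2),'orig(pivot)',piv-15*d/np.linalg.norm(d),'(mid)',m+35*d/np.linalg.norm(d),'LR',(r(128,75,44)+r(288,75,44))/2)
print('foot',h(r(22,0,8)-r(98,245,8)),h(r(350,0,8)-r(398,170,8)))
print('stub',r(206,72,43))
print('sp top',s(192,441,95),(s(147,441,95)-s(238,441,95))[1],'boss',s(194,422,74),(s(118,422,74)-s(270,422,74))[1])
P=p(589,180,62);e=(p(496,508,61)+p(658,515,61))/2;f=(p(511,302,61)+p(658,308,61))/2;t=(p(578,0,58)+p(614,0,58))/2
print('piv',P,'end',e,'front',f,'t',t,'heads',h(P-e),h(t-P),h(f-e),np.linalg.norm(P-e),'widths',(p(483,508,61)-p(671,515,61))[1],(p(498,302,61)-p(671,308,61))[1])
# rest block
q=[p(480,112,48),p(706,123,48),p(480,275,48),p(693,284,48)];print(q,sum(q)/4,h(q[0]-q[2]),h(q[1]-q[3]),h(q[0]-q[1])-np.pi/2)
E
```

```text
ring head 0.22021991239779684 len 49.23234270669881 lug dist 28.41157405043901 orig(pivot) [ 616.52 -260.54   44.  ] (mid) [ 617.27 -260.38   44.  ] LR [ 616.96 -260.71   44.  ]
foot 0.2728092971438037 0.3123432120956321
stub [ 617.51 -260.26   43.  ]
sp top [584.17 -23.61  95.  ] 19.076164808913127 boss [584.45 -23.59  74.  ] 34.20741788366516
piv [624.97 250.86  62.  ] end [510.83 255.91  61.  ] front [585.03 252.62  61.  ] t [677.26 248.5   58.  ] heads -0.044197457056061394 -0.04518005017018051 -0.04425319649227043 114.25081884066964 widths 66.55651931241425 56.79997000974831
[array([645.65, 286.26,  48.  ]), array([642.32, 213.22,  48.  ]), array([592.85, 288.64,  48.  ]), array([589.81, 215.91,  48.  ])] [617.66 251.01  48.  ] -0.0449053152234809 -0.05111571948776521 -0.04555539407954634
```

Poses: pliers grip (558.1,253.8) heading −0.0445; ring origin (617,−260.5) heading 0.22; spindle (584.3,−23.6). Now to the pliers.

```bash
python3 -m jog '[{"delta_pos":[-27.6,512.5,0],"angular":[0,0,-0.046],"fingers":1},{"delta_pos":[-27.6,512.5,0],"angular":[0,0,-0.046],"fingers":1},{"delta_pos":[-27.6,512.5,0],"angular":[0,0,-0.046],"fingers":1},{"delta_pos":[-27.6,512.5,0],"angular":[0,0,-0.046],"fingers":1},{"delta_pos":[-27.6,512.5,0],"angular":[0,0,-0.046],"fingers":1},{"delta_pos":[-27.6,512.5,0],"angular":[0,0,-0.046],"fingers":1},{"delta_pos":[-27.6,512.5,0],"angular":[0,0,-0.046],"fingers":1},{"delta_pos":[-27.6,512.5,0],"angular":[0,0,-0.046],"fingers":1},{"delta_pos":[-27.6,512.5,0],"angular":[0,0,-0.046],"fingers":1},{"delta_pos":[-27.6,512.5,-60],"angular":[0,0,-0.046],"fingers":1}]'
python3 -c "
from h import *
print(ctrl.sense()['joints'])"
```

```text
time_s: 6.9
eef_pos: [558.8, 254.9, 161.8]
ee_rot: [-0.001, 1.0, -0.021, 0.005]
force: [1.7, 0.1, -1.3]
grip_width: 1.0
grip_force: 0.0
[ 2.37488896e-01  5.75842168e-01  1.33499239e+00 -3.57465058e-05
  1.22071004e+00  1.84985133e+00]
```

```bash
python3 -m jog '[{"delta_pos":[0,0,-50],"angular":[0,0,0],"fingers":1},{"delta_pos":[0,0,-85],"angular":[0,0,0],"fingers":1},{"delta_pos":[0,0,-107],"angular":[0,0,0],"fingers":1},{"delta_pos":[0,0,-107],"angular":[0,0,0],"fingers":1},{"delta_pos":[0,0,-107],"angular":[0,0,0],"fingers":1}]'
python3 -m jog '[{"delta_pos":[0,0,0],"angular":[0,0,0],"fingers":0.78},{"delta_pos":[0,0,0],"angular":[0,0,0],"fingers":0.72},{"delta_pos":[0,0,0],"angular":[0,0,0],"fingers":0.68},{"delta_pos":[0,0,0],"angular":[0,0,0],"fingers":0.68},{"delta_pos":[0,0,0],"angular":[0,0,0],"fingers":0.68}]' 60
```

```text
time_s: 7.52
eef_pos: [558.1, 252.6, 52.7]
ee_rot: [-0.0, 1.0, -0.022, 0.001]
force: [0.1, 0.5, 0.4]
grip_width: 1.004
grip_force: 0.0
time_s: 8.15
eef_pos: [558.3, 252.6, 53.3]
ee_rot: [-0.0, 1.0, -0.023, 0.001]
force: [-2.6, -0.1, 9.8]
grip_width: 0.682
grip_force: 13.8
```

```bash
python3 -m jog '[{"delta_pos":[0,0,0.5],"angular":[0,0,0],"fingers":0.68},{"delta_pos":[0,0,0.5],"angular":[0,0,0],"fingers":0.68}]'
python3 -m jog '[{"delta_pos":[0,0,0.5],"angular":[0,0,0],"fingers":0.68},{"delta_pos":[0,0,0.5],"angular":[0,0,0],"fingers":0.68}]'
python3 -m jog '[{"delta_pos":[0,0,0.5],"angular":[0,0,0],"fingers":0.68},{"delta_pos":[0,0,0.5],"angular":[0,0,0],"fingers":0.68}]'
```

```text
time_s: 8.4
eef_pos: [558.3, 252.6, 53.3]
ee_rot: [-0.0, 1.0, -0.023, 0.001]
force: [-1.9, -0.0, 7.7]
grip_width: 0.684
grip_force: 11.8
time_s: 8.65
eef_pos: [558.3, 252.5, 53.3]
ee_rot: [-0.0, 1.0, -0.023, 0.001]
force: [-0.7, 1.3, 6.4]
grip_width: 0.68
grip_force: 11.2
time_s: 8.9
eef_pos: [558.2, 252.5, 53.3]
ee_rot: [-0.0, 1.0, -0.023, 0.001]
force: [1.2, 2.8, 4.5]
grip_width: 0.682
grip_force: 10.5
```

```bash
python3 -m jog '[{"delta_pos":[0,0,1],"angular":[0,0,0],"fingers":0.68},{"delta_pos":[0,0,1],"angular":[0,0,0],"fingers":0.68},{"delta_pos":[0,0,1],"angular":[0,0,0],"fingers":0.68}]'
python3 -m jog '[{"delta_pos":[0,0,0.6],"angular":[0,0,0],"fingers":0.68},{"delta_pos":[0,0,0.6],"angular":[0,0,0],"fingers":0.68},{"delta_pos":[0,0,0.6],"angular":[0,0,0],"fingers":0.68}]'
```

```text
time_s: 9.28
eef_pos: [557.3, 252.1, 53.4]
ee_rot: [0.0, 1.0, -0.023, -0.001]
force: [0.2, 0.3, -0.0]
grip_width: 0.685
grip_force: 10.3
time_s: 9.65
eef_pos: [557.6, 252.3, 54.2]
ee_rot: [0.0, 1.0, -0.023, -0.0]
force: [-0.0, -0.1, -1.2]
grip_width: 0.679
grip_force: 10.3
```

```bash
python3 -m jog '[{"delta_pos":[0,0,-0.8],"angular":[0,0,0],"fingers":0.68},{"delta_pos":[0,0,-0.8],"angular":[0,0,0],"fingers":0.68},{"delta_pos":[0,0,0.6],"angular":[0,0,0],"fingers":0.6},{"delta_pos":[0,0,0.6],"angular":[0,0,0],"fingers":0.6},{"delta_pos":[0,0,0.6],"angular":[0,0,0],"fingers":0.6}]' 80
python3 -m jog '[{"delta_pos":[0,0,0.7],"angular":[0,0,0],"fingers":0.55},{"delta_pos":[0,0,1.35],"angular":[0,0,0],"fingers":0.5},{"delta_pos":[0,0,1.35],"angular":[0,0,0],"fingers":0.5},{"delta_pos":[0,0,1.35],"angular":[0,0,0],"fingers":0.5}]'
python3 -m jog '[{"delta_pos":[0,0,0.5],"angular":[0,0,0],"fingers":0.45},{"delta_pos":[0,0,1],"angular":[0,0,0],"fingers":0.4},{"delta_pos":[0,0,1],"angular":[0,0,0],"fingers":0.4},{"delta_pos":[0,0,1],"angular":[0,0,0],"fingers":0.4}]'
python3 -m jog '[{"delta_pos":[0,0,0.4],"angular":[0,0,0],"fingers":0.34},{"delta_pos":[0,0,0.75],"angular":[0,0,0],"fingers":0.29},{"delta_pos":[0,0,0.75],"angular":[0,0,0],"fingers":0.29},{"delta_pos":[0,0,0.75],"angular":[0,0,0],"fingers":0.29}]'
```

```text
time_s: 10.28
eef_pos: [557.7, 252.2, 54.8]
ee_rot: [0.0, 1.0, -0.023, -0.0]
force: [-0.4, 0.0, -0.7]
grip_width: 0.605
grip_force: 11.8
time_s: 10.78
eef_pos: [557.7, 252.2, 56.2]
ee_rot: [0.0, 1.0, -0.023, -0.0]
force: [-0.1, 0.2, -1.0]
grip_width: 0.501
grip_force: 13.7
time_s: 11.28
eef_pos: [557.7, 252.3, 57.3]
ee_rot: [0.0, 1.0, -0.023, -0.0]
force: [1.0, -0.3, -1.0]
grip_width: 0.406
grip_force: 14.1
time_s: 11.78
eef_pos: [557.7, 252.3, 58.0]
ee_rot: [0.0, 1.0, -0.023, -0.0]
force: [-0.2, -0.1, -1.0]
grip_width: 0.293
grip_force: 14.5
```

```bash
python3 -m jog '[{"delta_pos":[0,0,-0.4],"angular":[0,0,0],"fingers":0.29},{"delta_pos":[0,0,-0.4],"angular":[0,0,0],"fingers":0.29}]'
python3 -m jog '[{"delta_pos":[0,0,-0.4],"angular":[0,0,0],"fingers":0.29},{"delta_pos":[0,0,-0.4],"angular":[0,0,0],"fingers":0.29}]'
```

```text
time_s: 12.02
eef_pos: [557.7, 252.3, 57.9]
ee_rot: [0.0, 1.0, -0.023, 0.0]
force: [-1.7, -1.5, 2.8]
grip_width: 0.289
grip_force: 15.0
time_s: 12.28
eef_pos: [557.7, 252.3, 57.9]
ee_rot: [0.0, 1.0, -0.023, 0.0]
force: [-3.4, -1.7, 6.0]
grip_width: 0.293
grip_force: 15.5
```

The swing model fits: contact at z≈57.95 when squeezed, 53.4 at 0.68. I reopen to 0.66, lift and look.

```bash
python3 -m jog '[{"delta_pos":[0,0,0],"angular":[0,0,0],"fingers":0.4},{"delta_pos":[0,0,-1],"angular":[0,0,0],"fingers":0.5},{"delta_pos":[0,0,-2.3],"angular":[0,0,0],"fingers":0.6},{"delta_pos":[0,0,-3.3],"angular":[0,0,0],"fingers":0.66},{"delta_pos":[0,0,-3.3],"angular":[0,0,0],"fingers":0.66},{"delta_pos":[0,0,5],"angular":[0,0,0],"fingers":0.66},{"delta_pos":[0,0,40],"angular":[0,0,0],"fingers":0.66},{"delta_pos":[0,0,70],"angular":[0,0,0],"fingers":0.66},{"delta_pos":[0,0,70],"angular":[0,0,0],"fingers":0.66},{"delta_pos":[0,0,70],"angular":[0,0,0],"fingers":0.66}]' 
python3 -m jog '[{"delta_pos":[0,0,0],"angular":[0,0,0],"fingers":0.66},{"delta_pos":[0,0,0],"angular":[0,0,0],"fingers":0.66}]' 
python3 - <<'E'
from h import *
import pickle
c=cap('wrist');pickle.dump((c,ctrl.sense()),open('c7.pkl','wb'))
crop(c,'w7.png',220,0,420,220,2.7)
E
```

```text
time_s: 13.52
eef_pos: [557.2, 252.2, 126.4]
ee_rot: [0.0, 1.0, -0.023, -0.001]
force: [-0.4, 0.1, -1.4]
grip_width: 0.659
grip_force: 10.9
time_s: 13.78
eef_pos: [557.5, 252.2, 126.5]
ee_rot: [0.0, 1.0, -0.023, -0.001]
force: [0.5, -0.9, -0.4]
grip_width: 0.663
grip_force: 10.9
```

View pics/w7.png

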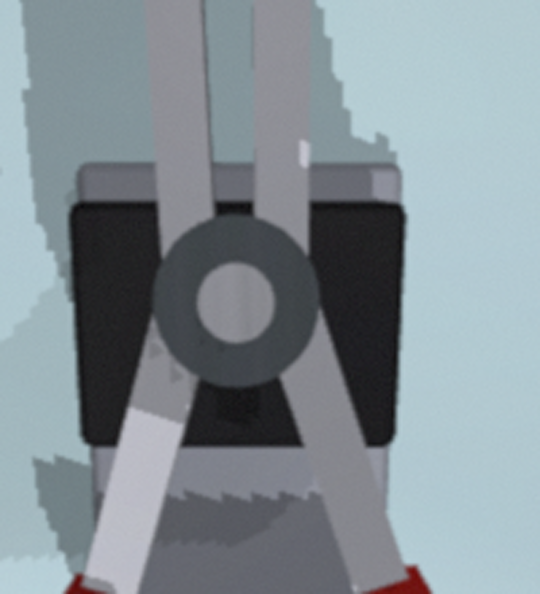

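The wrist view shows the pivot at crop (236,302) and the forward levers' middle at (228.5,0). The pliers hang level in the grip.

```bash
python3 - <<'E'
from h import *
import pickle
c,s=pickle.load(open('c7.pkl','rb'))
np.set_printoptions(precision=2,suppress=True)
for zt in(10,14):
    z=126.5-5.77
    P=ray(c,220+236/2.7,302/2.7,z+zt);t=ray(c,220+228.5/2.7,0,z+10);bk=ray(c,220+247/2.7,576/2.7,z+13)
    print(zt,P,t,bk,np.arctan2(*(t-P)[[1,0]]),np.arctan2(*(P-bk)[[1,0]]),s['eef_pos'])
    print('knob dia',2*np.linalg.norm(ray(c,220+153/2.7,302/2.7,z+zt)-P))
b=pickle.load(open('c4.pkl','rb'))
print(ray(b,228+189/2.5,47+180/2.5,58),ray(b,228+189/2.5,47+180/2.5,62))
E
```

```text
10 [625.78 250.05 130.73] [661.13 249.21 130.73] [588.39 250.3  133.73] -0.023792518164496436 -0.006699185665411245 [557.53 252.23 126.66]
knob dia 22.014460606902226
14 [625.88 249.99 134.73] [661.13 249.21 130.73] [588.39 250.3  133.73] -0.022062740341923324 -0.008371533854061157 [557.53 252.23 126.66]
knob dia 21.284305451093758
[624.79 250.97  58.  ] [624.97 250.86  62.  ]
```

```bash
python3 -m jog '[{"delta_pos":[0,0,40],"angular":[0,0,0],"fingers":0.68},{"delta_pos":[-15,-55,40],"angular":[0,0,0.03],"fingers":0.69},{"delta_pos":[-25,-110,40],"angular":[0,0,0.06],"fingers":0.69},{"delta_pos":[-35,-165,40],"angular":[0,0,0.1],"fingers":0.69},{"delta_pos":[-45,-220,40],"angular":[0,0,0.14],"fingers":0.69},{"delta_pos":[-55,-280,40],"angular":[0,0,0.18],"fingers":0.69},{"delta_pos":[-65,-340,40],"angular":[0,0,0.22],"fingers":0.69},{"delta_pos":[-75,-400,40],"angular":[0,0,0.247],"fingers":0.69},{"delta_pos":[-85,-460,40],"angular":[0,0,0.247],"fingers":0.69},{"delta_pos":[-94,-510,40],"angular":[0,0,0.247],"fingers":0.69}]'
python3 -m jog '[{"delta_pos":[0,-36,0],"angular":[0,0,0],"fingers":0.69},{"delta_pos":[0,-36,-40],"angular":[0,0,0],"fingers":0.69},{"delta_pos":[0,-36,-60],"angular":[0,0,0],"fingers":0.69},{"delta_pos":[0,-36,-60],"angular":[0,0,0],"fingers":0.69},{"delta_pos":[0,-36,-60],"angular":[0,0,0],"fingers":0.69}]'
python3 -c "
from h import *
s=ctrl.sense();print(s['eef_pos'],s['ee_rot'])"
```

```text
time_s: 15.08
eef_pos: [463.0, -259.9, 167.2]
ee_rot: [0.0, 0.995, 0.1, 0.0]
force: [0.7, 0.2, -2.1]
grip_width: 0.689
grip_force: 10.2
time_s: 15.7
eef_pos: [464.2, -294.0, 108.3]
ee_rot: [0.001, 0.995, 0.101, 0.0]
force: [-0.2, -0.1, -1.3]
grip_width: 0.691
grip_force: 10.2
[ 464.15309866 -294.0155355   108.27436713] [6.11443659e-04 9.94905221e-01 1.00811600e-01 4.98410789e-04]
```

```bash
python3 -m jog '[{"delta_pos":[-0.7,-0.4,-15],"angular":[0,0,0],"fingers":0.69},{"delta_pos":[-0.7,-0.4,-25],"angular":[0,0,0],"fingers":0.69},{"delta_pos":[-0.7,-0.4,-32],"angular":[0,0,0],"fingers":0.69},{"delta_pos":[-0.7,-0.4,-37],"angular":[0,0,0],"fingers":0.69},{"delta_pos":[-0.7,-0.4,-37],"angular":[0,0,0],"fingers":0.69},{"delta_pos":[-0.7,-0.4,-37],"angular":[0,0,0],"fingers":0.69}]'
python3 - <<'E'
from h import *
import pickle
c=cap('wrist');t=cap('top');s=cap('scene')
k=np.round(proj(s,[600,-265,50])).astype(int);q=np.round(proj(t,[600,-265,50])).astype(int)
f=lambda c,u,v,w,h,k:cv2.resize(c['pixels'][v:v+h,u:u+w],None,fx=k,fy=k,interpolation=cv2.INTER_CUBIC)
cv2.imwrite('pics/d8.png',np.vstack([np.hstack([f(s,k[0]-25,k[1]-20,50,37,8),f(t,q[0]-25,q[1]-20,50,37,8)]),f(c,120,0,400,150,2)]))
print(k,q,ctrl.sense()['eef_pos'])
E
```

```text
time_s: 16.45
eef_pos: [463.2, -294.2, 70.6]
ee_rot: [0.0, 0.995, 0.101, 0.0]
force: [-0.1, 0.3, -1.3]
grip_width: 0.697
grip_force: 10.2
[196 208] [413 204] [ 463.13779649 -294.19728757   70.57499487]
```

View pics/d8.png

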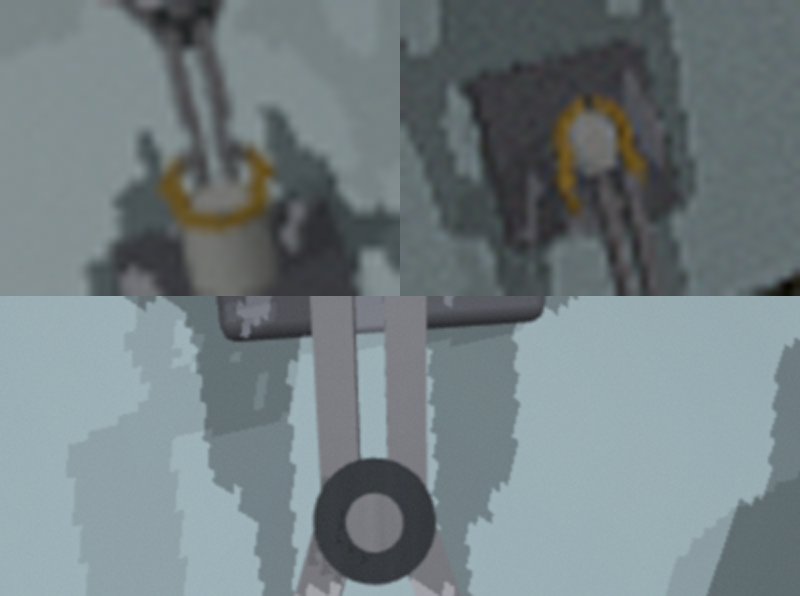

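The tips stand between the lugs in the scene crop at (210,165) and in the top crop at (612,190), without contact force. Squeezing with height compensation.

```bash
python3 -m jog '[{"delta_pos":[0,0,0.5],"angular":[0,0,0],"fingers":0.69},{"delta_pos":[0,0,1.4],"angular":[0,0,0],"fingers":0.65},{"delta_pos":[0,0,2.2],"angular":[0,0,0],"fingers":0.6},{"delta_pos":[0,0,2.2],"angular":[0,0,0],"fingers":0.6}]'
python3 -m jog '[{"delta_pos":[0.3,0,0.7],"angular":[0,0,0],"fingers":0.55},{"delta_pos":[0.7,0.1,1.4],"angular":[0,0,0],"fingers":0.5},{"delta_pos":[0.7,0.1,1.4],"angular":[0,0,0],"fingers":0.5}]' 
python3 -m jog '[{"delta_pos":[0.5,0.1,0.5],"angular":[0,0,0],"fingers":0.45},{"delta_pos":[1,0.2,1],"angular":[0,0,0],"fingers":0.4},{"delta_pos":[1,0.2,1],"angular":[0,0,0],"fingers":0.4}]'
```

```text
time_s: 17.1
eef_pos: [463.0, -294.1, 72.6]
ee_rot: [0.0, 0.995, 0.101, 0.0]
force: [0.7, -0.8, -1.4]
grip_width: 0.601
grip_force: 11.8
time_s: 17.48
eef_pos: [463.8, -294.0, 73.9]
ee_rot: [0.0, 0.995, 0.101, 0.0]
force: [-0.6, -0.0, -1.1]
grip_width: 0.506
grip_force: 13.8
time_s: 17.85
eef_pos: [464.7, -293.8, 74.9]
ee_rot: [-0.0, 0.995, 0.101, 0.0]
force: [-0.2, -0.8, -1.7]
grip_width: 0.406
grip_force: 16.9
```

Grip force is above the free value, so the ring is being spread. Squeezing on to the stop.

```bash
python3 -m jog '[{"delta_pos":[0.7,0.2,0.4],"angular":[0,0,0],"fingers":0.34},{"delta_pos":[1.4,0.3,0.75],"angular":[0,0,0],"fingers":0.27},{"delta_pos":[1.4,0.3,0.75],"angular":[0,0,0],"fingers":0.27},{"delta_pos":[1.4,0.3,0.75],"angular":[0,0,0],"fingers":0.27}]' 80
python3 -m jog '[{"delta_pos":[0,0,3],"angular":[0,0,0],"fingers":0.27},{"delta_pos":[0,0,8],"angular":[0,0,0],"fingers":0.27},{"delta_pos":[0,0,20],"angular":[0,0,0],"fingers":0.27},{"delta_pos":[0,0,45],"angular":[0,0,0],"fingers":0.27},{"delta_pos":[0,0,75],"angular":[0,0,0],"fingers":0.27},{"delta_pos":[0,0,75],"angular":[0,0,0],"fingers":0.27},{"delta_pos":[0,0,75],"angular":[0,0,0],"fingers":0.27},{"delta_pos":[0,0,75],"angular":[0,0,0],"fingers":0.27}]' 
python3 - <<'E'
from h import *
c=cap('wrist');t=cap('top');s=cap('scene')
k=np.round(proj(s,[605,-265,120])).astype(int);q=np.round(proj(t,[600,-265,100])).astype(int)
f=lambda c,u,v,w,h,k:cv2.resize(c['pixels'][v:v+h,u:u+w],None,fx=k,fy=k,interpolation=cv2.INTER_CUBIC)
cv2.imwrite('pics/e9.png',np.vstack([np.hstack([f(s,k[0]-25,k[1]-20,50,37,8),f(t,q[0]-25,q[1]-20,50,37,8)]),f(c,120,0,400,150,2)]))
import pickle;pickle.dump((c,t,s,ctrl.sense()),open('c9.pkl','wb'))
print(k,q,ctrl.sense()['eef_pos'])
E
```

```text
time_s: 18.35
eef_pos: [466.1, -293.5, 75.6]
ee_rot: [-0.0, 0.995, 0.101, 0.0]
force: [0.1, 0.3, -1.4]
grip_width: 0.276
grip_force: 32.9
time_s: 19.35
eef_pos: [465.7, -293.2, 149.5]
ee_rot: [-0.001, 0.995, 0.101, -0.001]
force: [0.3, 0.3, -1.0]
grip_width: 0.279
grip_force: 32.9
[192 189] [416 203] [ 465.96028092 -293.3601943   150.00633173]
```

View pics/e9.png

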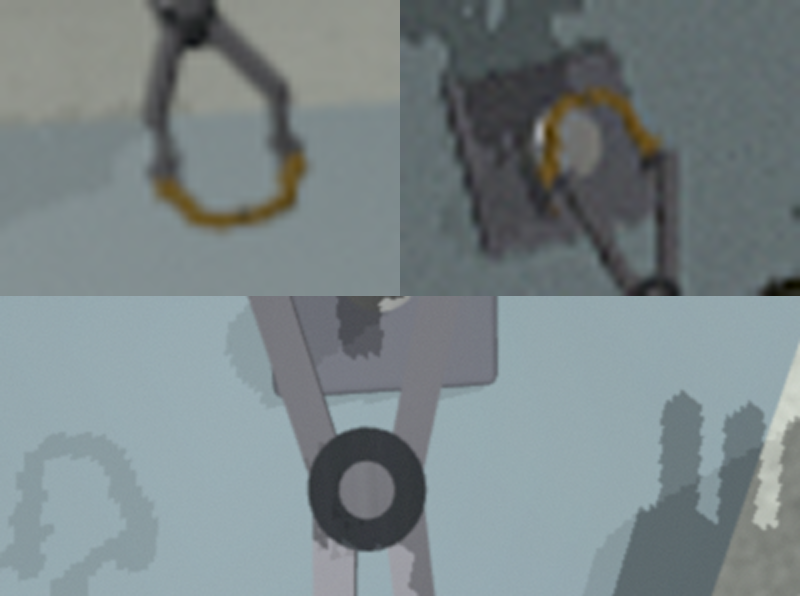

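The ring hangs on both pins, spread and about level: scene crop (230,200), top crop (600,130). In the wrist crop the pivot is at (367,490), and the levers seem turned slightly left. I work out the pliers' heading in hand from the lever edges.

```bash
python3 - <<'E'
from h import *
import pickle
np.set_printoptions(precision=2,suppress=True,linewidth=200)
c,t,s,st=pickle.load(open('c9.pkl','rb'))
print(st['eef_pos'],st['ee_rot'])
im=c['pixels'].astype(int)
for v in (2,20,35,52,58,64): print(v,'b-r',(im[v,240:345,0]-im[v,240:345,2]).tolist())
# knob (dark) centroid
g=im.max(2); m=np.zeros(g.shape,np.uint8); m[60:135,265:345]=(g[60:135,265:345]<75)
n,l,stt,cen=cv2.connectedComponentsWithStats(m); i=1+np.argmax(stt[1:,4]); print(stt[i],cen[i])
E
```

```text
[ 465.96 -293.36  150.01] [-0.    0.99  0.1  -0.  ]
2 b-r [25, 26, 26, 24, 18, 8, 6, 6, 6, 7, 5, 6, 7, 7, 6, 6, 6, 7, 7, 6, 7, 6, 7, 7, 6, 5, 9, 9, 11, 11, 10, 11, 11, 12, 10, 11, 11, 11, 11, 10, 11, 11, 11, 10, 11, 10, 12, 11, 11, 9, 8, 8, 7, 8, 6, 4, 1, 0, 0, 1, 1, 0, 0, 1, 0, 0, 0, 1, 0, 1, 0, 1, 2, 1, 1, -1, 0, 1, 0, -1, 1, 0, 0, 5, 9, 11, 12, 11, 12, 10, 7, 8, 7, 6, 8, 7, 7, 7, 6, 7, 7, 6, 6, 6, 7]
20 b-r [23, 24, 22, 24, 23, 22, 23, 22, 24, 22, 16, 9, 7, 6, 5, 6, 7, 7, 6, 6, 6, 6, 7, 6, 8, 6, 6, 7, 5, 7, 6, 5, 6, 9, 11, 11, 11, 12, 12, 11, 11, 11, 10, 11, 11, 11, 12, 11, 10, 10, 7, 8, 8, 8, 9, 7, 8, 7, 8, 7, 8, 8, 8, 9, 9, 8, 8, 9, 7, 8, 8, 8, 10, 10, 11, 11, 13, 12, 13, 12, 13, 12, 12, 12, 12, 10, 7, 7, 6, 7, 6, 7, 6, 6, 7, 7, 7, 6, 7, 7, 7, 6, 6, 7, 7]
35 b-r [24, 23, 23, 23, 23, 23, 23, 24, 22, 24, 22, 23, 23, 23, 21, 17, 10, 7, 5, 6, 8, 6, 6, 6, 7, 7, 6, 8, 6, 7, 7, 8, 6, 6, 7, 5, 6, 9, 11, 12, 14, 13, 11, 11, 11, 12, 12, 13, 12, 11, 11, 11, 13, 12, 11, 12, 13, 11, 11, 12, 11, 11, 10, 11, 11, 11, 11, 11, 11, 12, 12, 10, 12, 10, 10, 12, 12, 12, 13, 11, 13, 10, 10, 7, 6, 7, 6
[... 573 characters left out ...]
, 7, 8, 7, 7, 7, 8, 5, 6, 7, 6, 7, 6, 5, 13, 23, 26, 27, 24, 26, 27, 25, 26, 27, 26, 25, 25, 25, 27, 26, 27, 26, 27, 27, 27, 27, 26, 27, 25, 24, 26, 27, 25, 26, 25, 26, 26, 24, 14, 8, 7, 5, 8, 6, 8, 7, 7, 6, 7, 6, 6, 7, 6, 7, 7, 6, 7, 12, 22, 26, 26, 27, 25, 27, 26]
64 b-r [26, 26, 26, 26, 26, 25, 25, 26, 26, 25, 26, 25, 27, 25, 26, 26, 25, 26, 26, 25, 26, 27, 26, 27, 26, 20, 11, 5, 7, 6, 6, 7, 6, 7, 6, 7, 7, 6, 5, 6, 8, 7, 5, 6, 6, 6, 12, 24, 26, 25, 26, 27, 25, 26, 26, 26, 27, 27, 26, 26, 26, 25, 25, 26, 25, 25, 25, 27, 26, 26, 26, 26, 25, 26, 26, 26, 23, 13, 5, 6, 5, 7, 5, 6, 7, 6, 7, 7, 6, 6, 6, 7, 7, 6, 6, 8, 16, 23, 26, 26, 26, 25, 25, 26, 25]
[ 275   67   57   60 2043] [303.17  95.91]
```

```bash
python3 - <<'E'
from h import *
import pickle
np.set_printoptions(precision=3,suppress=True)
c,t,s,st=pickle.load(open('c9.pkl','rb'))
h=lambda d:np.arctan2(d[1],d[0])
def ana(c,z,P,L,R,eef,yaw):
    P=ray(c,*P,z+14); l=[ray(c,*q,z+10) for q in L]; r=[ray(c,*q,z+10) for q in R]
    a,b=h(l[0]-l[1]),h(r[0]-r[1]); print('piv',P,'levers',a,b,'head',(a+b)/2)
    d=(P-np.array(eef))[:2]; ca,sa=np.cos(yaw),np.sin(yaw)
    print('tool frame',d[0]*ca+d[1]*sa,-d[0]*sa+d[1]*ca,'rel head',(a+b)/2-yaw,h(d)-yaw)
ana(c,140.1,(303.4,96.9),[(254.9,2),(275.95,64)],[(339.6,2),(326.5,64)],st['eef_pos'],2*np.arctan2(st['ee_rot'][2],st['ee_rot'][1]))
c,s=pickle.load(open('c7.pkl','rb'))
q=lambda x,y:(220+x/2.7,y/2.7)
ana(c,120.8,q(236,302),[q(175.5,0),q(187,220)],[q(281.5,0),q(281.5,220)],s['eef_pos'],2*np.arctan2(s['ee_rot'][2],s['ee_rot'][1]))
E
```

```text
piv [ 537.01  -276.015  154.1  ] levers 0.5241031766187896 -0.010153607609021656 head 0.256974784504884
tool frame 73.08496793597345 2.7538228332219497 rel head 0.05518887119708399 0.03766192640404403
piv [625.886 249.99  134.8  ] levers -0.009893626386854886 -0.034750079937443515 head -0.0223218531621492
tool frame 68.38924292119763 0.8570001858659948 rel head 0.02290506675439597 0.012530557363535498
```

Pliers in hand: pivot (537,−276), heading 0.255, so the ring's origin is at about (615.4,−255.6). I need to shift by (−28.2,+232.8).

```bash
python3 -m jog '[{"delta_pos":[-2,15,0],"angular":[0,0,0],"fingers":0.27},{"delta_pos":[-5,45,0],"angular":[0,0,0],"fingers":0.27},{"delta_pos":[-10,80,0],"angular":[0,0,0],"fingers":0.27},{"delta_pos":[-15,115,0],"angular":[0,0,0],"fingers":0.27},{"delta_pos":[-19,150,0],"angular":[0,0,0],"fingers":0.27},{"delta_pos":[-23,185,0],"angular":[0,0,0],"fingers":0.27},{"delta_pos":[-26,215,0],"angular":[0,0,0],"fingers":0.27},{"delta_pos":[-28.2,232.8,0],"angular":[0,0,0],"fingers":0.27},{"delta_pos":[-28.2,232.8,0],"angular":[0,0,0],"fingers":0.27},{"delta_pos":[-28.2,232.8,0],"angular":[0,0,0],"fingers":0.27}]'
python3 - <<'E'
from h import *
import pickle
np.set_printoptions(precision=2,suppress=True,linewidth=200)
t=cap('top');s=cap('scene');c=cap('wrist');st=ctrl.sense();pickle.dump((c,t,s,st),open('c10.pkl','wb'))
print(st['eef_pos'],2*np.arctan2(st['ee_rot'][2],st['ee_rot'][1]))
# wrist: knob & levers
im=c['pixels'].astype(int);g=im.max(2);m=np.zeros(g.shape,np.uint8); m[60:135,265:345]=(g[60:135,265:345]<75)
n,l,stt,cen=cv2.connectedComponentsWithStats(m); i=1+np.argmax(stt[1:,4]); print(stt[i],cen[i])
# ring mask in top / scene, against a model of the opened ring
def model(o,hd,op,z):
    P=[]
    for sg in(1,-1):
        for r in np.linspace(12.2,18.2,7):
            for a in np.linspace(0,np.radians(125),60):
                P+= [(r*np.cos(a)-15,sg*r*np.sin(a),r)]
        for x in np.linspace(-35,-12,40):
            y0=14.5-(-24-x)*np.tan(.27)
            for w in np.linspace(0,5,6): P.append((x-15,sg*(y0+w),15))
    P=np.array(P);sg=np.sign(P[:,1]);ca,sa=np.cos(op),np.sin(op)
    x=P[:,0]*ca+abs(P[:,1])*sa; y=-P[:,0]*sa+abs(P[:,1])*ca
    X=np.c_[15+x,sg*y]; R=np.array([[np.cos(hd),-np.sin(hd)],[np.sin(hd),np.cos(hd)]])
    return np.c_[X@R.T+np.array(o)[:2],np.full(len(X),z)]
for nm,cc in(('top',t),('scene',s)):
    hsv=cv2.cvtColor(cc['pixels'],cv2.COLOR_BGR2HSV)
    u,v=np.round(proj(cc,[587,-23,118])).astype(int)
    sl=(slice(v-18,v+18),slice(u-18,u+18));H=hsv[sl]
    m=((H[...,0]>12)&(H[...,0]<32)&(H[...,1]>110))
    yy,xx=np.nonzero(m);print(nm,len(xx),'mask c',xx.mean()+u-18,yy.mean()+v-18,'ext',xx.min()+u-18,xx.max()+u-18,yy.min()+v-18,yy.max()+v-18)
    M=np.array([proj(cc,p) for p in model([587.2,-22.8],.255,.22,118)]);print('model ext',M.min(0),M.max(0))
f=lambda c,u,v,w,h,k:cv2.resize(c['pixels'][v:v+h,u:u+w],None,fx=k,fy=k,interpolation=cv2.INTER_CUBIC)
k=np.round(proj(s,[587,-23,105])).astype(int);q=np.round(proj(t,[587,-23,105])).astype(int)
cv2.imwrite('pics/f10.png',np.hstack([f(s,k[0]-20,k[1]-20,40,50,10),f(t,q[0]-20,q[1]-20,40,50,10)]));print(k,q)
E
```

```text
time_s: 20.75
eef_pos: [438.1, -61.3, 150.7]
ee_rot: [0.0, 0.995, 0.101, 0.0]
force: [-0.5, 0.4, -1.0]
grip_width: 0.277
grip_force: 32.9
[438.01 -61.38 150.58] 0.20076676414852437
[ 275   66   57   61 2086] [303.13  95.64]
top 43 mask c 348.95348837209303 205.51162790697674 ext 339 361 195 219
model ext [341.98 199.01] [358.61 214.35]
scene 31 mask c 273.9032258064516 183.06451612903226 ext 265 280 178 186
model ext [262.45 175.4 ] [281.53 184.76]
[274 185] [349 205]
```

View pics/f10.png

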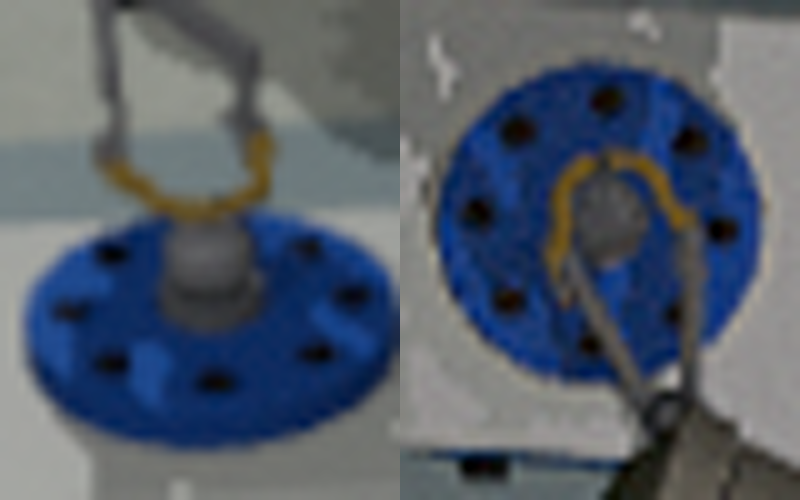

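The ring hovers over the spindle: scene crop ring at (195,190) above the spindle at (207,250); top crop ring back at (605,155), spindle at (608,215). I quantify the offset by fitting the arc in both cameras, with the blue disc as reference.

```bash
cat > fit.py <<'E'
from h import *
import pickle
from scipy.optimize import least_squares
np.set_printoptions(precision=2,suppress=True)
a0,b0=pickle.load(open('c0.pkl','rb'));c,t,s,st=pickle.load(open('c10.pkl','rb'))
def arc(hd,op,n=80):
    an=np.linspace(0,np.radians(120),n);x=15.2*np.cos(an)-15;y=15.2*np.sin(an)
    X=x*np.cos(op)+y*np.sin(op)+15;Y=-x*np.sin(op)+y*np.cos(op)
    A=np.r_[np.c_[X,Y],np.c_[X,-Y]];R=np.array([[np.cos(hd),-np.sin(hd)],[np.sin(hd),np.cos(hd)]]);return A@R.T
for nm,c0,cc in(('top',a0,t),('scene',b0,s)):
    hsv=cv2.cvtColor(c0['pixels'],cv2.COLOR_BGR2HSV);u,v=np.round(proj(c0,[584,-23,66])).astype(int)
    m=np.zeros(hsv.shape[:2],np.uint8);m[v-30:v+30,u-30:u+30]=((hsv[...,0]>100)&(hsv[...,0]<130)&(hsv[...,1]>150))[v-30:v+30,u-30:u+30]
    ct=max(cv2.findContours(m,0,2)[0],key=cv2.contourArea)
    W=np.array([ray(c0,p[0][0],p[0][1],66) for p in cv2.convexHull(ct)])
    f=least_squares(lambda q:np.hypot(W[:,0]-q[0],W[:,1]-q[1])-q[2],[584,-23,60],loss='soft_l1');disc=f.x;print(nm,'disc',disc)
    im=cc['pixels'].astype(float);u,v=np.round(proj(cc,[587,-23,117])).astype(int)
    y=np.clip(np.minimum(im[...,1],im[...,2])-im[...,0],0,None)[v-9:v+9,u-12:u+12]; vv,uu=np.nonzero(y>18);w=y[vv,uu]
    P=np.array([ray(cc,uu[i]+u-12,vv[i]+v-9,117.5)[:2] for i in range(len(uu))])
    def res(q):
        A=arc(q[2],.225)+q[:2];d=np.sqrt(((P[:,None]-A[None])**2).sum(2)).min(1);return np.sqrt(w/w.max())*d
    f=min((least_squares(res,[x0,y0,.25],loss='soft_l1',f_scale=2) for x0 in(582,590) for y0 in(-27,-20)),key=lambda f:f.cost)
    print(len(w),'ring',f.x,'rms',np.sqrt(np.mean(f.fun**2)),'rel to disc',f.x[:2]-disc[:2])
E
python3 fit.py
```

```text
top disc [583.23 -23.88  57.87]
38 ring [582.68 -24.84   0.31] rms 3.364111962340594 rel to disc [-0.55 -0.96]
scene disc [596.18 -21.48  62.49]
44 ring [591.31 -23.28   0.24] rms 4.9355952161859715 rel to disc [-4.87 -1.8 ]
```

```bash
python3 - <<'E'
from h import *
import pickle
c,t,s,st=pickle.load(open('c10.pkl','rb'))
for cc in(t,s):
    im=cc['pixels'].astype(int);u,v=np.round(proj(cc,[587,-23,117])).astype(int)
    y=(np.minimum(im[...,1],im[...,2])-im[...,0]);y[y<4]=0;print(u-12,v-9);print('\n'.join(' '.join('%3d'%k for k in r) for r in y[v-9:v+11,u-12:u+13]))
E
```

```text
337 195
  0   0   0   0   0   0   0   0   0   0   0   0   7   5   0   0   0   0   0   0   0   0   0   0   6
  0   0   0   0   0   0   0   0   0   0   0   0   0   0   0   0   0   0   0   0   0   0   0   0   0
  0   0   0  11   0   0   0   0   0   0   0   0   0   0   0   0   0   0   0   0   0   0   0   0   0
  0   0   0   5   0   0   0   0   0   0   0   0   0   0   0   0   0   0   0   0   0   0   0   0   0
  0   0   0   0   0   0   0   0   0   0   0   0   0   0   0   0   0   0   0   0   4  11   0   0   0
  0   0   0   0   0   0   0   0   0   0   0   0   4  22  17   0   0   0   0   0   0   0   0   0   0
  0   0   0   0   0   0   0   0   0  22  66  32   0  36  22  40  66   5   0   0   0   0   0   0   0
  0   0   0   0   0   0   0   0  27  52  36   0   0   0   0   0  18  58   9   0   0   0   0   0   0
  0   0   0   0   0   0   0   0  61  24   0   0   0   0   0   0   0  34  49   0   0   0   0   0   0
  0   0   0   0   0   0   0  32  49   0   0   0   0   0   0   0   0   0  55   0   0   0   0   0   0
  0   0   0   0   0   0   0  35  49   0   0   0   0   0   0   0   0   0  36  29   0   0   0 
[... 2215 characters left out ...]

  0   0   0   0   0   0   0   0   0  25  39  39  33  31  14   0   0   0   0   0   0   0   0   0   0
  0   0   0   0   0   0   0   0   0   0   7   8   6   6   0   0   0   0   0   0   0   0   0   0   0
  0   0   0   0   0   0   0   0   0   0   0   0   0   0   0   0   0   0   0   0   0   0   0   0   0
  0   0   0   0   0   0   0   0   0   0   0   0   0   0   0   0   0   0   0   0   0   0   0   0   0
  0   0   0   0   0   0   0   0   0   0   0   0   0   0   0   0   0   0   0   0   0   0   0   0   0
  0   0   0   0   0   0   0   0   0   0   0   0   0   0   0   0   0   0   0   0   0   0   0   0   0
  0   0   0   0   0   0   0   0   0   0   0   0   0   0   0   0   0   0   0   0   0   0   0   0   0
```

```bash
cat > fit.py <<'E'
from h import *
import pickle
from scipy.optimize import least_squares
np.set_printoptions(precision=2,suppress=True)
a0,b0=pickle.load(open('c0.pkl','rb'));c,t,s,st=pickle.load(open('c10.pkl','rb'))
def arc(hd,op):
    an=np.linspace(0,np.radians(122),60);x=15.2*np.cos(an);y=15.2*np.sin(an)
    k=np.array([[x[-1],y[-1]],[-14,17],[-20,18],[-35,14]]);L=np.vstack([np.linspace(k[i],k[i+1],25) for i in range(3)])
    x=np.r_[x,L[:,0]]-15;y=np.r_[y,L[:,1]]
    X=x*np.cos(op)+y*np.sin(op)+15;Y=-x*np.sin(op)+y*np.cos(op)
    A=np.r_[np.c_[X,Y],np.c_[X,-Y]];R=np.array([[np.cos(hd),-np.sin(hd)],[np.sin(hd),np.cos(hd)]]);return A@R.T
def fit(cc,o,z,op):
    im=cc['pixels'].astype(float);u,v=np.round(proj(cc,[o[0],o[1],z])).astype(int)
    y=np.clip(np.minimum(im[...,1],im[...,2])-im[...,0],0,None)[v-10:v+11,u-12:u+13]; vv,uu=np.nonzero(y>12);w=y[vv,uu]
    P=np.array([ray(cc,uu[i]+u-12,vv[i]+v-10,z)[:2] for i in range(len(uu))])
    def res(q):
        A=arc(q[2],op)+q[:2];d=np.sqrt(((P[:,None]-A[None])**2).sum(2)).min(1);return np.sqrt(w/w.max())*d
    f=min((least_squares(res,[o[0]+i,o[1]+j,.25],loss='soft_l1',f_scale=2) for i in(-4,4) for j in(-4,4)),key=lambda f:f.cost)
    return f.x,np.sqrt(np.mean(f.fun**2)),len(w)
if __name__=='__main__':
    for nm,c0,cc in(('top',a0,t),('scene',b0,s)):
        print(nm,'stand',fit(c0,[617,-260.5],43,0),'now',fit(cc,[587,-23],117,.225))
E
python3 fit.py
```

```text
top stand (array([ 616.55, -261.19,    0.22]), np.float64(1.5444524358065161), 73) now (array([585.12, -24.71,   0.27]), np.float64(2.1575085518097206), 43)
scene stand (array([ 618.08, -258.63,    0.21]), np.float64(1.91139243402563), 81) now (array([593.53, -22.67,   0.21]), np.float64(1.9757609985489106), 53)
```

Both cameras agree on the ring being about 0.9 mm right of the axis and 1.3–3 mm beyond it. I correct by (+0.6,+1.1) and lower with force checks.

```bash
python3 -m jog '[{"delta_pos":[0.6,1.1,-6],"angular":[0,0,0],"fingers":0.27},{"delta_pos":[0.6,1.1,-14],"angular":[0,0,0],"fingers":0.27},{"delta_pos":[0.6,1.1,-20],"angular":[0,0,0],"fingers":0.27},{"delta_pos":[0.6,1.1,-20],"angular":[0,0,0],"fingers":0.27}]'
python3 -m jog '[{"delta_pos":[0,0,-3],"angular":[0,0,0],"fingers":0.27},{"delta_pos":[0,0,-5],"angular":[0,0,0],"fingers":0.27},{"delta_pos":[0,0,-5],"angular":[0,0,0],"fingers":0.27}]'
python3 -m jog '[{"delta_pos":[0,0,-3],"angular":[0,0,0],"fingers":0.27},{"delta_pos":[0,0,-5],"angular":[0,0,0],"fingers":0.27},{"delta_pos":[0,0,-5],"angular":[0,0,0],"fingers":0.27}]'
```

```text
time_s: 21.4
eef_pos: [438.3, -59.5, 130.1]
ee_rot: [-0.0, 0.995, 0.101, -0.001]
force: [0.3, 0.7, -1.7]
grip_width: 0.28
grip_force: 33.0
time_s: 21.78
eef_pos: [438.5, -59.6, 125.6]
ee_rot: [-0.0, 0.995, 0.101, -0.0]
force: [-0.5, 0.2, -1.7]
grip_width: 0.28
grip_force: 32.9
time_s: 22.15
eef_pos: [438.5, -59.6, 120.5]
ee_rot: [-0.0, 0.995, 0.101, -0.0]
force: [-0.3, -0.3, -2.0]
grip_width: 0.275
grip_force: 32.9
```

```bash
python3 -m jog '[{"delta_pos":[0.1,-0.7,0],"angular":[0,0,0],"fingers":0.27},{"delta_pos":[0.1,-0.7,-2],"angular":[0,0,0],"fingers":0.27},{"delta_pos":[0.1,-0.7,-4],"angular":[0,0,0],"fingers":0.27},{"delta_pos":[0.1,-0.7,-4],"angular":[0,0,0],"fingers":0.27}]'
python3 -m jog '[{"delta_pos":[0,0,-1.5],"angular":[0,0,0],"fingers":0.27},{"delta_pos":[0,0,-3],"angular":[0,0,0],"fingers":0.27},{"delta_pos":[0,0,-3],"angular":[0,0,0],"fingers":0.27}]'
python3 -m jog '[{"delta_pos":[0,0,-1],"angular":[0,0,0],"fingers":0.27},{"delta_pos":[0,0,-1.5],"angular":[0,0,0],"fingers":0.27},{"delta_pos":[0,0,-1.5],"angular":[0,0,0],"fingers":0.27}]'
```

```text
time_s: 22.65
eef_pos: [438.5, -60.3, 116.5]
ee_rot: [-0.0, 0.995, 0.101, -0.0]
force: [-0.4, 0.1, -2.3]
grip_width: 0.276
grip_force: 32.9
time_s: 23.02
eef_pos: [438.6, -60.3, 113.6]
ee_rot: [-0.0, 0.995, 0.101, -0.0]
force: [0.2, -1.2, -2.9]
grip_width: 0.276
grip_force: 32.9
time_s: 23.4
eef_pos: [438.6, -60.3, 112.1]
ee_rot: [-0.0, 0.995, 0.101, -0.0]
force: [-0.3, 0.0, -2.4]
grip_width: 0.28
grip_force: 32.9
```

```bash
python3 -m jog '[{"delta_pos":[0,0,-1],"angular":[0,0,0],"fingers":0.27},{"delta_pos":[0,0,-1],"angular":[0,0,0],"fingers":0.27},{"delta_pos":[0,0,-1],"angular":[0,0,0],"fingers":0.27}]'
python3 -m jog '[{"delta_pos":[0,0,-1],"angular":[0,0,0],"fingers":0.27},{"delta_pos":[0,0,-1],"angular":[0,0,0],"fingers":0.27},{"delta_pos":[0,0,-1],"angular":[0,0,0],"fingers":0.27}]'
python3 -c "
from h import *
import pickle
t=cap('top');s=cap('scene');c=cap('wrist');pickle.dump((c,t,s,ctrl.sense()),open('c10.pkl','wb'))
import fit
z=77
print(fit.fit(t,[586,-23],z,.225),fit.fit(s,[588,-23],z,.225))"
```

```text
time_s: 23.78
eef_pos: [438.6, -60.3, 111.2]
ee_rot: [0.0, 0.995, 0.101, 0.0]
force: [0.0, -0.6, -2.0]
grip_width: 0.283
grip_force: 32.9
time_s: 24.15
eef_pos: [438.6, -60.3, 110.1]
ee_rot: [-0.0, 0.995, 0.101, -0.0]
force: [0.6, 0.0, -1.4]
grip_width: 0.278
grip_force: 32.9
(array([585.94, -23.62,   0.26]), np.float64(2.6190071507034975), 45) (array([588.55, -21.04,   0.26]), np.float64(2.3337779549296873), 53)
```

Top and scene fits now give the ring origin at (586.9,−22.9), against (587.2,−22.8) wanted, and its height agrees. Down a touch more, then draw back.

```bash
python3 -m jog '[{"delta_pos":[0,0,-0.6],"angular":[0,0,0],"fingers":0.27},{"delta_pos":[0,0,-0.6],"angular":[0,0,0],"fingers":0.27},{"delta_pos":[0,0,-0.6],"angular":[0,0,0],"fingers":0.27}]'
python3 -m jog '[{"delta_pos":[-1.5,-0.4,0],"angular":[0,0,0],"fingers":0.27},{"delta_pos":[-3,-0.8,0],"angular":[0,0,0],"fingers":0.27},{"delta_pos":[-3,-0.8,0],"angular":[0,0,0],"fingers":0.27}]'
python3 -m jog '[{"delta_pos":[-1.5,-0.4,0],"angular":[0,0,0],"fingers":0.27},{"delta_pos":[-2.8,-0.7,0],"angular":[0,0,0],"fingers":0.27},{"delta_pos":[-2.8,-0.7,0],"angular":[0,0,0],"fingers":0.27}]'
```

```text
time_s: 24.68
eef_pos: [438.6, -60.3, 109.5]
ee_rot: [-0.0, 0.995, 0.101, 0.0]
force: [0.7, -0.4, -0.1]
grip_width: 0.274
grip_force: 33.0
time_s: 25.05
eef_pos: [435.5, -61.1, 109.5]
ee_rot: [-0.0, 0.995, 0.101, -0.0]
force: [-0.5, 0.0, -1.2]
grip_width: 0.275
grip_force: 33.0
time_s: 25.42
eef_pos: [433.1, -61.9, 109.7]
ee_rot: [0.0, 0.995, 0.101, 0.0]
force: [3.3, 1.7, -1.2]
grip_width: 0.279
grip_force: 32.6
```

The back has met the groove (3.7 N along the heading). Opening gradually with height compensation.

```bash
python3 -m jog '[{"delta_pos":[0,0,-0.4],"angular":[0,0,0],"fingers":0.34},{"delta_pos":[0,0,-0.8],"angular":[0,0,0],"fingers":0.4},{"delta_pos":[0,0,-0.8],"angular":[0,0,0],"fingers":0.4}]'
python3 -m jog '[{"delta_pos":[0,0,-0.5],"angular":[0,0,0],"fingers":0.45},{"delta_pos":[0,0,-1],"angular":[0,0,0],"fingers":0.5},{"delta_pos":[0,0,-1],"angular":[0,0,0],"fingers":0.5}]'
python3 -m jog '[{"delta_pos":[0,0,-0.7],"angular":[0,0,0],"fingers":0.55},{"delta_pos":[0,0,-1.4],"angular":[0,0,0],"fingers":0.6},{"delta_pos":[0,0,-1.4],"angular":[0,0,0],"fingers":0.6}]'
```

```text
time_s: 25.8
eef_pos: [432.5, -61.7, 108.6]
ee_rot: [-0.0, 0.995, 0.101, -0.0]
force: [0.5, 0.1, -1.1]
grip_width: 0.405
grip_force: 16.7
time_s: 26.18
eef_pos: [432.7, -61.8, 107.7]
ee_rot: [-0.0, 0.995, 0.101, -0.0]
force: [-1.3, 0.0, -0.8]
grip_width: 0.497
grip_force: 15.0
time_s: 26.55
eef_pos: [432.9, -61.9, 106.3]
ee_rot: [0.0, 0.995, 0.101, 0.0]
force: [-0.4, -0.4, -0.5]
grip_width: 0.602
grip_force: 11.8
```

```bash
python3 -m jog '[{"delta_pos":[0,0,-0.8],"angular":[0,0,0],"fingers":0.65},{"delta_pos":[0,0,-1.4],"angular":[0,0,0],"fingers":0.69},{"delta_pos":[0,0,-1.4],"angular":[0,0,0],"fingers":0.69}]'
python3 -c "
from h import *
import pickle
t=cap('top');s=cap('scene');c=cap('wrist');pickle.dump((c,t,s,ctrl.sense()),open('c11.pkl','wb'))
import fit
for op in(0,.1): print(fit.fit(t,[584,-23],77,op),fit.fit(s,[584,-23],77,op))
im=c['pixels'].astype(int);g=im.max(2);m=np.zeros(g.shape,np.uint8); m[60:150,265:345]=(g[60:150,265:345]<75)
n,l,stt,cen=cv2.connectedComponentsWithStats(m); i=1+np.argmax(stt[1:,4]); print(stt[i],cen[i])"
```

```text
time_s: 26.92
eef_pos: [432.8, -61.8, 104.9]
ee_rot: [-0.0, 0.995, 0.101, -0.0]
force: [0.1, -0.6, -1.0]
grip_width: 0.688
grip_force: 10.2
(array([584.86, -24.32,   0.32]), np.float64(3.3508564645684844), 46) (array([585.61, -21.51,   0.35]), np.float64(2.202197994532709), 41)
(array([583.36, -24.9 ,   0.33]), np.float64(3.808240685528457), 46) (array([584.76, -21.07,   0.22]), np.float64(2.330771655145318), 41)
[ 278   82   59   62 2231] [306.94 112.07]
```

The ring is centred at about (584.9,−23.5) and closed. I lift off slowly, watching the force.

```bash
python3 -m jog '[{"delta_pos":[0,0,2],"angular":[0,0,0],"fingers":0.69},{"delta_pos":[0,0,4],"angular":[0,0,0],"fingers":0.69},{"delta_pos":[0,0,4],"angular":[0,0,0],"fingers":0.69}]'
python3 -m jog '[{"delta_pos":[0,0,4],"angular":[0,0,0],"fingers":0.69},{"delta_pos":[0,0,9],"angular":[0,0,0],"fingers":0.69},{"delta_pos":[0,0,9],"angular":[0,0,0],"fingers":0.69}]'
```

```text
time_s: 27.45
eef_pos: [432.9, -61.8, 109.1]
ee_rot: [0.0, 0.995, 0.101, 0.0]
force: [-0.7, -0.0, -1.5]
grip_width: 0.691
grip_force: 10.2
time_s: 27.82
eef_pos: [433.0, -61.9, 118.4]
ee_rot: [0.0, 0.995, 0.101, 0.0]
force: [0.6, -0.6, -1.9]
grip_width: 0.695
grip_force: 10.2
```

```bash
python3 -m jog '[{"delta_pos":[0,0,30],"angular":[0,0,0],"fingers":0.69},{"delta_pos":[0,0,50],"angular":[0,0,0],"fingers":0.69},{"delta_pos":[0,20,50],"angular":[0,0,0],"fingers":0.69},{"delta_pos":[0,20,50],"angular":[0,0,0],"fingers":0.69},{"delta_pos":[0,20,50],"angular":[0,0,0],"fingers":0.69}]'
python3 - <<'E'
from h import *
import pickle,fit
np.set_printoptions(precision=2,suppress=True,linewidth=200)
t=cap('top');s=cap('scene');c=cap('wrist');st=ctrl.sense();pickle.dump((c,t,s,st),open('c12.pkl','wb'))
for op in(0,.1): print(fit.fit(t,[584,-23],77,op),fit.fit(s,[584,-23],77,op))
im=t['pixels'].astype(int);u,v=np.round(proj(t,[584,-23,77])).astype(int);y=(np.minimum(im[...,1],im[...,2])-im[...,0]);y[y<8]=0;print(u-8,v-8);print('\n'.join(' '.join('%2d'%k for k in r) for r in y[v-8:v+12,u-9:u+10]))
im=c['pixels'].astype(int);g=im.max(2);m=np.zeros(g.shape,np.uint8); m[60:150,265:345]=(g[60:150,265:345]<75)
n,l,stt,cen=cv2.connectedComponentsWithStats(m); i=1+np.argmax(stt[1:,4]); b=stt[i];z=st['eef_pos'][2]-5.3+14
P=ray(c,b[0]+b[2]/2-.5,b[1]+b[3]/2-.5,z);yaw=2*np.arctan2(st['ee_rot'][2],st['ee_rot'][1]);d=(P-np.array(st['eef_pos']))[:2];ca,sa=np.cos(yaw),np.sin(yaw)
print(b,'piv tool frame',d[0]*ca+d[1]*sa,-d[0]*sa+d[1]*ca,st['eef_pos'],yaw)
E
```

```text
time_s: 28.45
eef_pos: [432.8, -42.1, 167.7]
ee_rot: [0.0, 0.995, 0.101, -0.0]
force: [0.6, -0.1, -0.6]
grip_width: 0.69
grip_force: 10.2
(array([584.63, -24.29,   0.32]), np.float64(3.1250746176464608), 42) (array([586.9 , -21.38,   0.33]), np.float64(2.346732626853593), 42)
(array([583.14, -25.03,   0.19]), np.float64(3.200699566404279), 42) (array([586.14, -21.58,   0.17]), np.float64(2.4461568861000775), 42)
340 198
 0 13  0  0  0  0  0  0  0  0  0  0  0  0  0  0  0  0  9
 0  0  0  0  0  0  0  0  0  0  0  0  0  0  0  0  0  0  0
 0  0  0  0  0  0  0  0  0  0  0  0  0  0  0  0  0  0  0
 0  0  0  0  0  0  0  0  0  0  0  0  0  0  0  0  0  0  0
 0  0  0  0  0  0  0  0 11 21 26 25  0  0  0  0  0  0  0
 0  0  0  0  0  0  0 59 17  8  0  0 27 13  0  0  0  0  0
 0  0  0  0  0  0 47 21  0  0  0  0  0 21 22  0  0  0  0
 0  0  0  0  0 14 43  0  0  0  0  0  0  0 47  0  0  0  0
 0  0  0  0  0 47 31  0  0  0  0  0  0  0 26  0  0  0  0
 0  0  0  0  0 29 45  0  0  0  0  0  0  0 30 36  0  0  0
 0  0  0  0  0  0 68  0  0  0  0  0  0  0 22 62 15  0  0
 0  0  0  0  0  0 63 47  0  0  0  0  0  0  0 58 53  0  0
 0  0  0  0  0  0 29 49  0  0  0  0  0  0  0 27 51  0  0
 0  0  0  0  0  0  0  0  0  0  0  0  0  0  0  0 39  0  0
 0  0  0  0  0  0  0  0  0  0  0  0  0  0  0  0 31  0  0
 0  0  0  0  0  0  0  0  0  0  0  0  0  0  0  0 32  0  0
 9  0  0  0  0  0  9  0  0  0  0  0  0  0  0  0  0 11  0
 0  0  0  0  0  0  0  0  0  0  0  0  0  0  0  0  0  0  0
 0  0  0  0  0  0  0  0  0 14  0  0  0  0  0  0  0 13 13
 0  0  0  0  0  0  0  0  0  0  0  0  0  0  0  0  0  0  0
[ 278   82   59   62 2216] piv tool frame 68.03519475356818 1.2060185148384495 [432.8  -42.22 167.77] 0.20132446222118183
```

The ring sits centred and its lugs are about 33 mm apart centre to centre, so it is closed. Carrying the pliers back to the rest.

```bash
python3 -m jog '[{"delta_pos":[8,20,0],"angular":[0,0,-0.02],"fingers":0.69},{"delta_pos":[20,60,0],"angular":[0,0,-0.06],"fingers":0.69},{"delta_pos":[40,105,0],"angular":[0,0,-0.1],"fingers":0.69},{"delta_pos":[60,150,0],"angular":[0,0,-0.15],"fingers":0.69},{"delta_pos":[80,195,0],"angular":[0,0,-0.2],"fingers":0.69},{"delta_pos":[100,240,0],"angular":[0,0,-0.24],"fingers":0.69},{"delta_pos":[118,280,0],"angular":[0,0,-0.271],"fingers":0.69},{"delta_pos":[124.2,296.7,0],"angular":[0,0,-0.271],"fingers":0.69},{"delta_pos":[124.2,296.7,-30],"angular":[0,0,-0.271],"fingers":0.69},{"delta_pos":[124.2,296.7,-60],"angular":[0,0,-0.271],"fingers":0.69}]'
python3 -m jog '[{"delta_pos":[0,0,-20],"angular":[0,0,0],"fingers":0.69},{"delta_pos":[0,0,-35],"angular":[0,0,0],"fingers":0.69},{"delta_pos":[0,0,-45],"angular":[0,0,0],"fingers":0.69},{"delta_pos":[0,0,-45],"angular":[0,0,0],"fingers":0.69},{"delta_pos":[0,0,-45],"angular":[0,0,0],"fingers":0.69}]'
```

```text
time_s: 29.85
eef_pos: [557.1, 254.8, 106.8]
ee_rot: [0.0, 0.999, -0.035, -0.0]
force: [0.1, -0.1, -1.3]
grip_width: 0.692
grip_force: 10.2
time_s: 30.48
eef_pos: [557.5, 255.0, 63.7]
ee_rot: [-0.0, 0.999, -0.035, 0.001]
force: [0.2, -0.3, -0.6]
grip_width: 0.689
grip_force: 10.2
```

Contact is expected at about 53.2.

```bash
python3 -m jog '[{"delta_pos":[0,0,-4],"angular":[0,0,0],"fingers":0.69},{"delta_pos":[0,0,-8],"angular":[0,0,0],"fingers":0.69},{"delta_pos":[0,0,-10.5],"angular":[0,0,0],"fingers":0.69},{"delta_pos":[0,0,-10.5],"angular":[0,0,0],"fingers":0.69}]'
python3 -c "
from h import *
c=cap('wrist');im=c['pixels'].astype(int);g=im.max(2);m=np.zeros(g.shape,np.uint8); m[60:150,265:345]=(g[60:150,265:345]<75)
print(ctrl.sense()['eef_pos'])"
python3 -m jog '[{"delta_pos":[0,0,0],"angular":[0,0,0],"fingers":0.72},{"delta_pos":[0,0,0],"angular":[0,0,0],"fingers":0.78},{"delta_pos":[0,0,0],"angular":[0,0,0],"fingers":0.86},{"delta_pos":[0,0,0],"angular":[0,0,0],"fingers":1},{"delta_pos":[0,0,0],"angular":[0,0,0],"fingers":1},{"delta_pos":[0,0,0],"angular":[0,0,0],"fingers":1}]'
```

```text
time_s: 30.98
eef_pos: [557.1, 254.9, 52.9]
ee_rot: [-0.0, 0.999, -0.035, 0.0]
force: [-1.2, -0.2, 4.3]
grip_width: 0.691
grip_force: 10.6
[557.13944572 254.93148396  52.87757341]
time_s: 31.78
eef_pos: [557.1, 254.9, 52.4]
ee_rot: [-0.0, 0.999, -0.035, 0.0]
force: [-0.1, 0.3, 0.2]
grip_width: 1.004
grip_force: 0.0
```

```bash
python3 -m jog '[{"delta_pos":[0,0,20],"angular":[0,0,0],"fingers":1},{"delta_pos":[0,0,70],"angular":[0,0,0],"fingers":1},{"delta_pos":[0,0,120],"angular":[0,0,0],"fingers":1},{"delta_pos":[0,0,150],"angular":[0,0,0],"fingers":1},{"delta_pos":[0,0,150],"angular":[0,0,0],"fingers":1}]'
python3 -c "
from h import *
import pickle
pickle.dump(cap('wrist'),open('c13.pkl','wb'))"
python3 -m jog '[{"delta_pos":[4,-55,0],"angular":[0,0,0.07],"fingers":1},{"delta_pos":[8,-115,0],"angular":[0,0,0.07],"fingers":1},{"delta_pos":[8,-175,0],"angular":[0,0,0.07],"fingers":1},{"delta_pos":[8,-235,0],"angular":[0,0,0.07],"fingers":1},{"delta_pos":[8,-278,0],"angular":[0,0,0.07],"fingers":1},{"delta_pos":[8,-278,0],"angular":[0,0,0.07],"fingers":1},{"delta_pos":[8,-278,0],"angular":[0,0,0.07],"fingers":1}]'
python3 - <<'E'
from h import *
import pickle
a=pickle.load(open('c13.pkl','rb'));b=cap('wrist');s=cap('scene')
def sub(c,X,w,h,k):
    u,v=np.round(proj(c,X)).astype(int); u=max(0,min(640-w,u-w//2));v=max(0,min(400-h,v-h//2))
    print(u,v); return cv2.resize(c['pixels'][v:v+h,u:u+w],None,fx=k,fy=k,interpolation=cv2.INTER_CUBIC)
L=np.vstack([sub(b,[580,-23,76],100,75,4),sub(s,[584,-23,80],50,37,8),np.zeros((4,400,3),np.uint8)])
cv2.imwrite('pics/g12.png',np.hstack([L,sub(a,[585,250,50],160,240,2.5)]))
E
```

```text
time_s: 32.4
eef_pos: [557.8, 255.1, 204.8]
ee_rot: [-0.001, 0.999, -0.035, 0.002]
force: [0.4, -0.5, -0.4]
grip_width: 0.997
grip_force: 0.0
time_s: 33.33
eef_pos: [564.7, -22.4, 201.4]
ee_rot: [-0.0, 1.0, 0.0, -0.001]
force: [0.4, 0.4, 0.5]
grip_width: 0.999
grip_force: 0.0
262 140
249 173
235 37
```

View pics/g12.png

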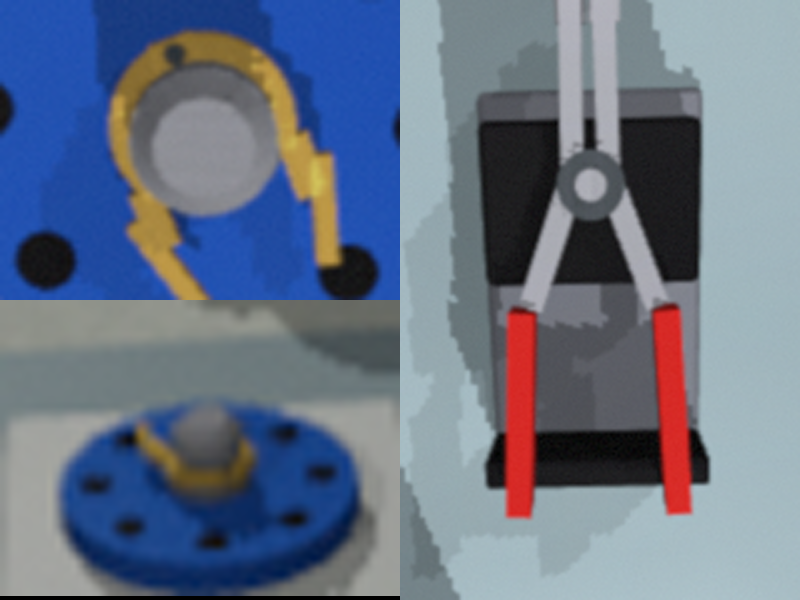

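The last picture shows the ring round the groove under the bright part, outer width 192 px ≈ 36.6 mm with lug ends ≈ 27 mm apart. That means closed and concentric. The pliers lie flat on the rest, pivot at (590,185). Handing in.

```bash
python3 -c "
from rig import ctrl
print(ctrl.finish_job())"
```

```text
the job is handed in; nothing more can be done
None
```

I handed the job in at about 33 s of the 59 s: the last camera views show the ring closed and centred in the spindle's groove and the pliers lying on their rest, released; the hand-in returned no verdict.

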